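# Find the yielding corner of a levelling plate and shim it

## Task

The aluminium levelling plate on which clay pieces dry rocks on one corner: press down on its corner pads one after another with a fingertip until you find the corner that gives. Press that corner's standing shim tab down flat, leaving the other three shims standing, then press the same corner pad again, firmly (about 10 N), for a moment to check that it is now firm, and let go. Do not lift the plate, and leave the things around and on it where they are.

Things in the scene. Friction and masses are not known exactly. Their poses are not given: they have to be found in the camera images.
- plate: loose square aluminium plate, 164 x 164 x 12 mm, about 1 kg, level on four feet hidden under its corner pads; origin at the centre of its underside, 34 mm above the table, axes along its sides (x away from the robot at yaw 0, y left, z up). It lies on a fixed jig base, 190 x 180 x 6 mm, between low stops at mid-side. The foot that yields cannot be seen and differs every time.
- corner_a (a point): press point of the plate's near left corner: top centre of a round steel pad 22 mm across, 49 mm above the table, at x -60, y 60 mm of the plate. On a solid foot it sinks under 1 mm even at 20 N. On the yielding foot it gives from about 3 N, stops 4.5 mm down at about 4.5 N, the opposite corner rises, and it springs back when let go.
- corner_b (a point): press point of the plate's near right corner: top centre of a round steel pad 22 mm across, 49 mm above the table, at x -60, y -60 mm of the plate. On a solid foot it sinks under 1 mm even at 20 N. On the yielding foot it gives from about 3 N, stops 4.5 mm down at about 4.5 N, the opposite corner rises, and it springs back when let go.
- corner_c (a point): press point of the plate's far left corner: top centre of a round steel pad 22 mm across, 49 mm above the table, at x 60, y 60 mm of the plate. On a solid foot it sinks under 1 mm even at 20 N. On the yielding foot it gives from about 3 N, stops 4.5 mm down at about 4.5 N, the opposite corner rises, and it springs back when let go.
- corner_d (a point): press point of the plate's far right corner: top centre of a round steel pad 22 mm across, 49 mm above the table, at x 60, y -60 mm of the plate. On a solid foot it sinks under 1 mm even at 20 N. On the yielding foot it gives from about 3 N, stops 4.5 mm down at about 4.5 N, the opposite corner rises, and it springs back when let go.
- shim_a (a joint): hinge of the near left corner's shim: 0 = leaf stands up 0.7 rad (40 degrees) from level, 0.7 = leaf flat (level), at its stop. Starts at 0 to 0.1. Stiff, no spring: it stays where left; about 3 N down on the tab turns it. Flat, its two-pronged inner end stands 1 mm below the plate's corner: a yielding corner then sinks only about 1 mm, and a 10 N press on the pad puts some 6 N on it.
- tab_a (a point): press point of the near left shim: upper face of its steel leaf, mid-width, 45 mm from the hinge pin, 15 mm from the outer end. Leaf 38 mm wide, 3 mm thick, sticking out from under the plate's +y edge; pin along the plate's x, at x -60, y 76 mm of the plate, 22 mm above the table. This point is 47 to 51 mm above the table at the start, 22 mm when flat.
- shim_b (a joint): hinge of the near right corner's shim: 0 = leaf stands up 0.7 rad (40 degrees) from level, 0.7 = leaf flat (level), at its stop. Starts at 0 to 0.1. Stiff, no spring: it stays where left; about 3 N down on the tab turns it. Flat, its two-pronged inner end stands 1 mm below the plate's corner: a yielding corner then sinks only about 1 mm, and a 10 N press on the pad puts some 6 N on it.
- tab_b (a point): press point of the near right shim: upper face of its steel leaf, mid-width, 45 mm from the hinge pin, 15 mm from the outer end. Leaf 38 mm wide, 3 mm thick, sticking out from under the plate's -y edge; pin along the plate's x, at x -60, y -76 mm of the plate, 22 mm above the table. This point is 47 to 51 mm above the table at the start, 22 mm when flat.
- shim_c (a joint): hinge of the far left corner's shim: 0 = leaf stands up 0.7 rad (40 degrees) from level, 0.7 = leaf flat (level), at its stop. Starts at 0 to 0.1. Stiff, no spring: it stays where left; about 3 N down on the tab turns it. Flat, its two-pronged inner end stands 1 mm below the plate's corner: a yielding corner then sinks only about 1 mm, and a 10 N press on the pad puts some 6 N on it.
- tab_c (a point): press point of the far left shim: upper face of its steel leaf, mid-width, 45 mm from the hinge pin, 15 mm from the outer end. Leaf 38 mm wide, 3 mm thick, sticking out from under the plate's +y edge; pin along the plate's x, at x 60, y 76 mm of the plate, 22 mm above the table. This point is 47 to 51 mm above the table at the start, 22 mm when flat.
- shim_d (a joint): hinge of the far right corner's shim: 0 = leaf stands up 0.7 rad (40 degrees) from level, 0.7 = leaf flat (level), at its stop. Starts at 0 to 0.1. Stiff, no spring: it stays where left; about 3 N down on the tab turns it. Flat, its two-pronged inner end stands 1 mm below the plate's corner: a yielding corner then sinks only about 1 mm, and a 10 N press on the pad puts some 6 N on it.
- tab_d (a point): press point of the far right shim: upper face of its steel leaf, mid-width, 45 mm from the hinge pin, 15 mm from the outer end. Leaf 38 mm wide, 3 mm thick, sticking out from under the plate's -y edge; pin along the plate's x, at x 60, y -76 mm of the plate, 22 mm above the table. This point is 47 to 51 mm above the table at the start, 22 mm when flat.
- round_cutter: bystander: yellow ring cutter, 68 mm across, 18 mm high, lying loose on the middle of the plate; origin under its centre.
- square_cutter: bystander: yellow square cutter, 42 mm wide, 24 mm high, on the table between the two left shims; origin under its centre.
- stamp: bystander: turned wooden stamp, 28 mm across, 40 mm high, standing on the table between the two right shims; origin under its centre.
- bowl: bystander: small terracotta bowl, 90 mm across, 45 mm high, beyond the jig; origin under its centre.
- glaze_jar: bystander: grey glaze jar, 64 mm across, 85 mm high, to the left; origin under its centre.
- squeeze_bottle: bystander: red squeeze bottle, 52 mm across, 150 mm high, to the right; origin under its centre.
- slat: bystander: wooden slat 110 x 25 x 10 mm, lying on the table to the right; origin under its centre.
Things that resemble listed ones, but are neither listed nor needed, are in the scene too. Several things have the shape of the plate; the one meant has the colours described above.

How it is judged:
On the way, in this order (a step that is already met when the one before it is completed fails the run):
1. the yielding corner is pressed down (at least 2 mm) while all four shims still stand (height (world z) of any of corner_a, corner_b, corner_c, corner_d below 0.047 m and value of joint each of shim_a, shim_b, shim_c, shim_d below 0.4 rad), for 0.1 s.
2. one shim is pressed flat, the other three still standing (((value of joint shim_a above 0.63 rad and value of joint each of shim_b, shim_c, shim_d below 0.4 rad) or (value of joint shim_b above 0.63 rad and value of joint each of shim_a, shim_c, shim_d below 0.4 rad) or (value of joint shim_c above 0.63 rad and value of joint each of shim_a, shim_b, shim_d below 0.4 rad) or (value of joint shim_d above 0.63 rad and value of joint each of shim_a, shim_b, shim_c below 0.4 rad))), for 0.2 s.
3. the corner above the flat shim is pressed again and holds: no corner sinks by 2.5 mm and the shim carries more than 1 N (((value of joint shim_a above 0.63 rad and value of joint each of shim_b, shim_c, shim_d below 0.4 rad and height (world z) of each of corner_a, corner_b, corner_c, corner_d above 0.0465 m and contact force between shim_a and plate above 1 N and contact force between the fingers and plate above 2 N) or (value of joint shim_b above 0.63 rad and value of joint each of shim_a, shim_c, shim_d below 0.4 rad and height (world z) of each of corner_a, corner_b, corner_c, corner_d above 0.0465 m and contact force between shim_b and plate above 1 N and contact force between the fingers and plate above 2 N) or (value of joint shim_c above 0.63 rad and value of joint each of shim_a, shim_b, shim_d below 0.4 rad and height (world z) of each of corner_a, corner_b, corner_c, corner_d above 0.0465 m and contact force between shim_c and plate above 1 N and contact force between the fingers and plate above 2 N) or (value of joint shim_d above 0.63 rad and value of joint each of shim_a, shim_b, shim_c below 0.4 rad and height (world z) of each of corner_a, corner_b, corner_c, corner_d above 0.0465 m and contact force between shim_d and plate above 1 N and contact force between the fingers and plate above 2 N))), for 0.2 s.
At the end, for the whole second after the job is handed in: Exactly one shim, that of the yielding corner, is flat (hinge above 0.63 rad), the other three still stand (below 0.40 rad), and the plate lies still and level on its feet, every corner pad within 2.5 mm of its 49 mm height (((value of joint shim_a above 0.63 rad and value of joint each of shim_b, shim_c, shim_d below 0.4 rad) or (value of joint shim_b above 0.63 rad and value of joint each of shim_a, shim_c, shim_d below 0.4 rad) or (value of joint shim_c above 0.63 rad and value of joint each of shim_a, shim_b, shim_d below 0.4 rad) or (value of joint shim_d above 0.63 rad and value of joint each of shim_a, shim_b, shim_c below 0.4 rad)) and height (world z) of corner_a between 0.0465 and 0.0515 m and height (world z) of corner_b between 0.0465 and 0.0515 m and height (world z) of corner_c between 0.0465 and 0.0515 m and height (world z) of corner_d between 0.0465 and 0.0515 m and linear speed of plate below 0.01 m/s); the robot touches nothing.
It fails at once if a second shim is pressed down (beyond 0.40 rad) (value of joint each of shim_a, shim_b above 0.4 rad or value of joint each of shim_a, shim_c above 0.4 rad or value of joint each of shim_a, shim_d above 0.4 rad or value of joint each of shim_b, shim_c above 0.4 rad or value of joint each of shim_b, shim_d above 0.4 rad or value of joint each of shim_c, shim_d above 0.4 rad).
It fails at once if the plate is lifted, tipped or carried off (10 mm up, 15 mm away, or tilted by more than 0.08 rad) (height (world z) of plate above 0.044 m or distance of plate from where it was at the start of the episode above 0.015 m or angle between plate's own z axis and vertical above 0.08 rad).
It fails at once if a bystander is moved by more than 20 mm, or lifted off or tipped over (distance of any of round_cutter, square_cutter, stamp, bowl, glaze_jar, squeeze_bottle, slat from where it was at the start of the episode above 0.02 m or angle between any of round_cutter, square_cutter, stamp, bowl, glaze_jar, squeeze_bottle, slat's own z axis and vertical above 0.3 rad).
It also fails if it takes over 61 s, if anything falls off the work surface, if the arm or the gripper's body presses on something with over 40 N, if the wrist force passes 120 N, or if a joint passes its speed limit or range.

## Robot

A 6-joint arm with a two-finger parallel gripper is mounted at the origin on the work surface. World frame = base frame: x ahead of the robot, y to its left, z up, the work surface at z = 0. Lengths are in m, angles in rad, forces in N, time in s.
With the tool pointing down it reaches from about 0.35 to 0.8 m from the base axis. Payload 7.3 kg.
Tool frame: the origin (TCP) lies at the very end of the fingers, on their centre line; the grasp point (between the pads) lies 19 mm behind it; z points along the fingers, y is the direction in which the jaws open and shut (so a half turn about z gives the same grasp; the last joint's range is limited). The gripper opens to 85 mm and grips with 20 to 120 N. Pads are 22 mm wide; open, the fingers measure 114 mm over their backs; the gripper's body (76 mm by 85 mm) begins 54 mm behind the grasp point. The pads swing forward as they close: fully open they stand 13 mm farther back than shut.
Start: joints at [1.134, 0.342, 1.524, -0, 1.275, -0.146], TCP at [0.151, 0.503, 0.231] pointing down, gripper open.
Joint ranges: [-2.53, 2.53], [-0.77, 2.02], [0.04, 2.7], [-1, 4.14], [0.28, 2.66], [-3.11, 3.11]. Speed limits (rad/s): [2.57, 2.57, 3.14, 3.14, 3.14, 3.14].

## Interface

Orientations are given as a 3x3 rotation matrix whose columns are the frame's x, y, z axes.
In Python, from station import env gives the robot as it stands.
- The arm moves only by the tool apply_moves, never from a script. Its argument "increments" is one flat list of numbers, 5 for each row, row after row: the opening, from 0 (shut) to 1 (fully open), then the shift along the tool's x, y, z in mm, then the turn about the tool's z in degrees. In form: [hand, tx, ty, tz, turn, hand, tx, ty, tz, turn, ...]. A call has 1 to 5 rows; each row shifts and turns the pose as measured when the row begins, along the tool's axes as they then stand; what a row does not reach is not made up. A row lasts 1/8 s, in which the tool goes at most 62.5 mm and 10.7 degrees, less where a joint would pass 70% of its speed; a pose out of reach is approached as far as the arm can. A call with a gripper value outside its range is refused whole. The fingers move at their own pace and stop on an object; "grip_force" is the grip in N (left out, the last holds). Time passes only in rows, so rows that do not move let the fingers close. It gives the time, the measured TCP pose, the force and the opening at its end, in the units of the state.
- env.observe(): the state, without advancing time (a new reading comes with each control period).
- env.read_camera(name): name is "scene" or "top"; returns a dict with "img" (420x560x3 uint8, red, green, blue), "range_z" (420x560 float32, m along the optical axis (not along the pixel's ray), 0 where there is no reading), "vertical_fov" (degrees; the focal length in pixels is half the picture's height over the tangent of half this angle, whatever the lens; pixels are square), "cx", "cy" (the principal point, pixels), "T" (4x4, takes a point from camera to world coordinates). Camera axes: x right, y down, z forward; pixel columns grow to the right and rows downward; lengths in m; the calibration is good to about 2 mm. A picture is of the moment at which its call begins.
- env.job_done(): hands the job in, once; it reports no verdict.
The state is a dict: "time": time; "q": joint angles; "joint_velocities": joint speeds; "tau": joint torques, N m; "ee_pos": TCP position; "tcp_rot": TCP orientation; "ft_force": force on the tool from outside, world axes, zero at the start; "torque": the same for the moment, N m; "finger_gap": finger opening in m.
Only numpy, scipy, OpenCV 4.12 (cv2) and the standard library are available. Lean on these libraries where they do the work, as an engineer would, in place of code of your own. Each camera call takes 0.05 s, during which the arm holds its last target.

## Working session

There is one attempt and no reset: what is moved stays moved. The work goes in short steps, Python scripts to look and compute and a tool call to move; the robot and the scene stay as the last step left them, time stands still between calls to the robot, and variables do not carry over. Pictures are saved under pics/ and viewed, and the job is handed in when it is done.

Besides the shell and the picture viewer there is one more tool, called after "Request:" by a JSON object that holds its "api" and its "payload", one argument or row to a line. apply_moves: Moves the arm, as the interface text tells. Its arguments: {"type":"object","properties":{"increments":{"type":"array","items":{"type":"number"}},"grip_force":{"type":"number"}},"required":["increments"]}

```bash
mkdir -p pics; ls; cat > h.py <<'E'
import numpy as np, cv2
from station import env
def K(c):
    h=c["img"].shape[0]; f=h/2/np.tan(np.radians(c["vertical_fov"])/2); return f,c["cx"],c["cy"]
def cloud(c):
    f,cx,cy=K(c); z=c["range_z"]; v,u=np.indices(z.shape)
    p=np.stack([(u-cx)/f*z,(v-cy)/f*z,z],-1); T=np.array(c["T"])
    return p@T[:3,:3].T+T[:3,3]
def ray(c,u,v,h):
    f,cx,cy=K(c); T=np.array(c["T"]); d=T[:3,:3]@np.array([(u-cx)/f,(v-cy)/f,1]); o=T[:3,3]
    return o+d*(h-o[2])/d[2]
E
python3 - <<'E'
from h import *
for n in("scene","top"):
    c=env.read_camera(n); cv2.imwrite(f"pics/{n}0.png",c["img"][...,::-1]); np.savez(f"{n}0.npz",**c); print(n,c["vertical_fov"],c["cx"],c["cy"],np.round(c["T"],3).tolist())
s=env.observe(); print({k:np.round(v,3).tolist() for k,v in s.items()})
E
```

```text
pics
scene 44.61690424291963 272.2253319253018 209.76964415743458 [[-0.618, 0.448, -0.645, 1.354], [0.785, 0.327, -0.525, 0.664], [-0.024, -0.832, -0.555, 0.764], [0.0, 0.0, 0.0, 1.0]]
top 51.217032812413215 287.54647711847423 202.48395679449746 [[-0.022, -0.984, 0.175, 0.32], [-1.0, 0.022, -0.002, -0.017], [-0.002, -0.175, -0.985, 1.318], [0.0, 0.0, 0.0, 1.0]]
{'time': 0.1, 'q': [1.134, 0.343, 1.525, -0.0, 1.275, -0.146], 'joint_velocities': [0.001, -0.003, -0.002, -0.002, 0.001, 0.0], 'tau': [0.002, -43.444, -24.649, -0.0, 0.005, 0.0], 'ee_pos': [0.15, 0.503, 0.231], 'tcp_rot': [[-0.958, 0.287, -0.001], [0.287, 0.958, -0.001], [0.0, -0.001, -1.0]], 'ft_force': [-0.297, -0.467, -0.902], 'torque': [-0.059, -0.017, -0.006], 'finger_gap': 0.086}
```

View pics/scene0.png

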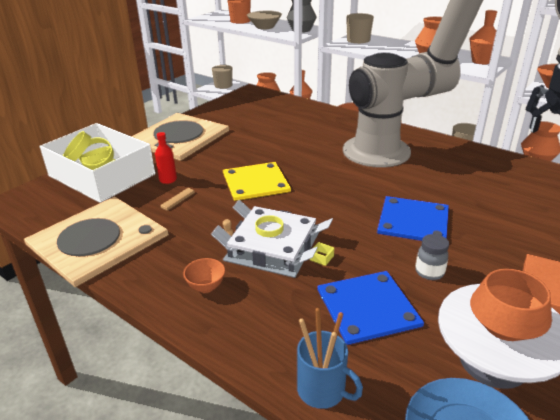

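View pics/top0.png

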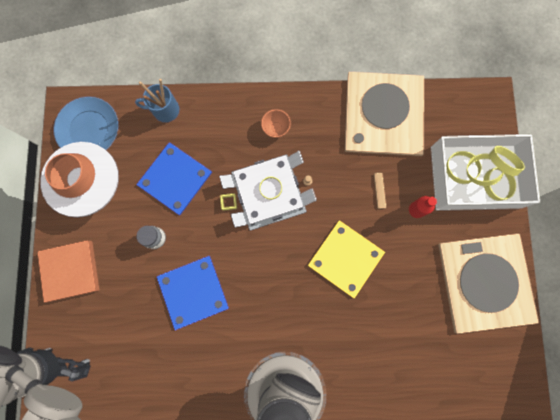

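The plate is the light aluminium one with the yellow ring, around (270,190) in top and (270,235) in scene. Its pads are dark dots and its shims are the grey and white leaves on the left and right. Next I'll locate the pads precisely.

```bash
python3 - <<'E'
from h import *
c=dict(np.load("top0.npz")); im=c["img"]; P=cloud(c)
x0,y0,x1,y1=205,140,335,240
cr=im[y0:y1,x0:x1]; cv2.imwrite("pics/topz.png",cv2.resize(cr,None,fx=6,fy=6,interpolation=cv2.INTER_CUBIC)[...,::-1])
g=cr.max(2); Pc=P[y0:y1,x0:x1]
m=((g<110)&(Pc[...,2]>0.038)&(Pc[...,2]<0.06)).astype(np.uint8)
n,l,st,ce=cv2.connectedComponentsWithStats(m)
for i in range(1,n):
    if st[i,4]>8:
        u,v=ce[i]+[x0,y0]; print(st[i],np.round([u,v],1),np.round(ray(c,u,v,.049),4),np.round(Pc[l==i].mean(0),4))
c=dict(np.load("scene0.npz")); cv2.imwrite("pics/scz.png",cv2.resize(c["img"][190:280,200:350],None,fx=5,fy=5,interpolation=cv2.INTER_CUBIC)[...,::-1])
E
```

```text
[33 56  4  7 11] [239.4 198.8] [0.5594 0.1219 0.049 ] [0.5603 0.1224 0.0441]
```

View pics/topz.png

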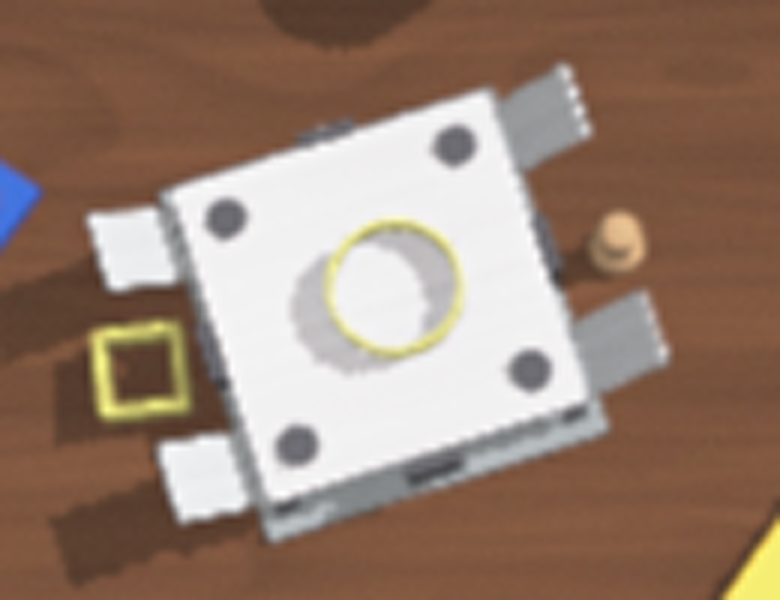

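View pics/scz.png

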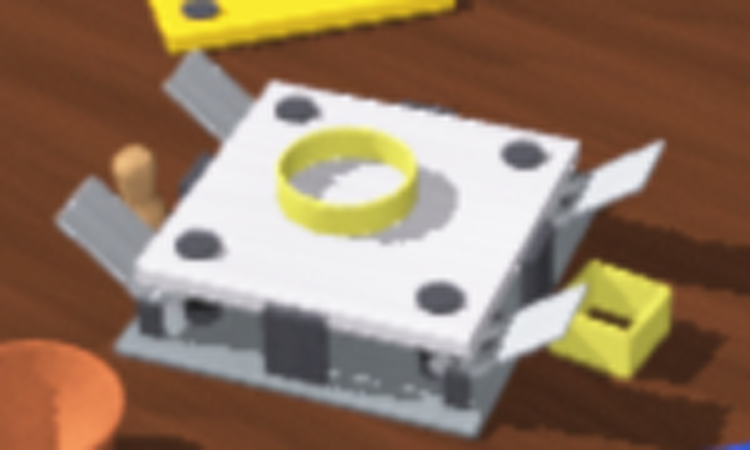

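The zooms show the four pads at about (226,218), (454,145), (297,445) and (530,370) in the top zoom, and all four shims standing. My grey threshold was too tight, so I'll refine it, fit the plate frame, and cross-check with the scene view.

```bash
cat > fit.py <<'E'
from h import *
def pads(c,guess,r=6):
    im=c["img"].astype(float).max(2); out=[]
    for u,v in guess:
        a,b=int(round(u))-r,int(round(v))-r
        w=np.clip(190-im[b:b+2*r+1,a:a+2*r+1],0,100); yy,xx=np.indices(w.shape)
        out.append((a+(w*xx).sum()/w.sum(),b+(w*yy).sum()/w.sum()))
    return out
nom=np.array([[-60,60],[-60,-60],[60,60],[60,-60]])/1000
def fit(p):
    p=np.array(p)[:,:2]; c0=p.mean(0); H=nom.T@(p-c0); U,S,V=np.linalg.svd(H); R=V.T@np.diag([1,np.linalg.det(V.T@U.T)])@U.T
    return c0,np.degrees(np.arctan2(R[1,0],R[0,0])),p-(c0+nom@R.T)
E
python3 - <<'E'
from fit import *
for n,g,o,s in(("top",[(297,445),(530,370),(226,218),(454,145)],(205,140),6),("scene",[(523,155),(297,110),(440,298),(198,245)],(200,190),5)):
    c=dict(np.load(n+"0.npz")); g=[(o[0]+(u+.5)/s-.5,o[1]+(v+.5)/s-.5) for u,v in g]
    for k in range(1): px=pads(c,g,5 if n=="top" else 4)
    p=[ray(c,u,v,.049) for u,v in px]; print(n,np.round(px,1).tolist(),np.round(p,4).tolist()); f=fit(p); print(np.round(f[0],4),f[1],np.round(f[2]*1000,1).tolist())
E
```

```text
top [[254.1, 213.8], [292.9, 201.3], [242.2, 176.0], [280.3, 163.8]] [[0.5137, 0.0789, 0.049], [0.5486, -0.0358, 0.049], [0.6283, 0.1133, 0.049], [0.6632, -0.0008, 0.049]]
[0.5884 0.0389] 16.904553604990184 [[0.1, 0.1], [0.1, 0.1], [-0.1, -0.4], [-0.1, 0.2]]
scene [[304.3, 220.7], [258.9, 211.6], [287.7, 249.4], [239.2, 238.7]] [[0.5134, 0.08, 0.049], [0.5482, -0.0347, 0.049], [0.6277, 0.1151, 0.049], [0.6628, 0.0004, 0.049]]
[0.588  0.0402] 16.987156126578583 [[0.3, -0.1], [-0.0, 0.1], [-0.1, 0.0], [-0.1, 0.0]]
```

Both views agree within about 1.3 mm: plate centre (0.588, 0.0395), yaw 17°. I'll shut the fingers and align the tool with the plate.

Request:
{"api": "apply_moves", "payload": {
  "increments": [0,0,0,0,-8.4,0,0,0,0,-8.4,0,0,0,0,-8.4,0,0,0,0,-8.4],
  "grip_force": 40
}}

```text
time: 0.6
ee_pos: [0.1499, 0.5017, 0.2289]
tcp_rot: [[-0.951, -0.309, -0.002], [-0.309, 0.951, -0.005], [0.004, -0.004, -1.0]]
ft_force: [-0.3, -0.0, -0.4]
finger_gap: 0.0122
```

```bash
cat > go.py <<'E'
import sys
from h import *
C=np.array([.5882,.0395]); A=np.radians(16.95); RP=np.array([[np.cos(A),-np.sin(A)],[np.sin(A),np.cos(A)]])
N={"a":(-60,60),"b":(-60,-60),"c":(60,60),"d":(60,-60),"ta":(-60,112),"tb":(-60,-112),"tc":(60,112),"td":(60,-112)}
s=env.observe(); p=np.array(s["ee_pos"]); R=np.array(s["tcp_rot"])
print("t",round(s["time"],2),"p",np.round(p,4),"F",np.round(s["ft_force"],2),"gap",round(s["finger_gap"],4),"plate xy mm",np.round((p[:2]-C)@RP*1000,1),"yawerr",round(float(np.degrees(np.arctan2(R[1,1],R[0,1])-A)-90),2),"tilt",np.round(R[:,2],3))
for k in sys.argv[1:]:
    k,z=k.split(":"); w=np.r_[C+RP@np.array(N[k])/1000,float(z)/1000]
    print(k,"tool mm",np.round(R.T@(w-p)*1000,1))
E
python3 go.py a:70 b:70 c:70 d:70
```

```text
t 0.6 p [0.1499 0.5017 0.2289] F [-0.31 -0.01 -0.42] gap 0.0122 plate xy mm [-284.5  569.9] yawerr 1.03 tilt [-0.002 -0.005 -1.   ]
a tool mm [-216.  -513.2  160.2]
b tool mm [-213.8 -633.1  160.7]
c tool mm [-336.  -515.3  159.7]
d tool mm [-333.8 -635.3  160.2]
```

Request:
{"api": "apply_moves", "payload": {
  "increments": [0,-22,-51,5,0,0,-22,-51,5,0,0,-22,-51,5,0,0,-22,-51,5,0,0,-22,-51,5,0]
}}

```text
time: 1.23
ee_pos: [0.3362, 0.29, 0.2024]
tcp_rot: [[-0.948, -0.318, -0.003], [-0.318, 0.948, -0.005], [0.005, -0.004, -1.0]]
ft_force: [0.5, -0.2, 0.6]
finger_gap: 0.0002
```

Request:
{"api": "apply_moves", "payload": {
  "increments": [0,-22,-51,20,0,0,-22,-51,20,0,0,-22,-51,20,0,0,-22,-51,20,0,0,0,0,0,0]
}}

```text
time: 1.85
ee_pos: [0.4901, 0.1152, 0.1195]
tcp_rot: [[-0.95, -0.314, -0.003], [-0.314, 0.95, -0.004], [0.004, -0.003, -1.0]]
ft_force: [-1.2, 0.7, 0.4]
finger_gap: -0.0001
```

```bash
python3 go.py a:70 a:53 
```

```text
t 1.85 p [0.4901 0.1152 0.1195] F [-1.19  0.66  0.42] gap -0.0001 plate xy mm [-71.8 101. ] yawerr 1.33 tilt [-0.003 -0.004 -1.   ]
a tool mm [-11.  -41.1  49.5]
a tool mm [-11.1 -41.1  66.5]
```

Request:
{"api": "apply_moves", "payload": {
  "increments": [0,-6,-21,24,1,0,-6,-21,24,0,0,0,0,0,0,0,0,0,0,0]
}}

```text
time: 2.35
ee_pos: [0.5132, 0.0799, 0.071]
tcp_rot: [[-0.955, -0.297, -0.005], [-0.297, 0.955, -0.003], [0.005, -0.002, -1.0]]
ft_force: [-0.4, 0.1, 1.1]
finger_gap: 0.0003
```

```bash
python3 go.py a:52 
```

```text
t 2.35 p [0.5132 0.0799 0.071 ] F [-0.44  0.14  1.11] gap 0.0003 plate xy mm [-59.9  60.5] yawerr 0.32 tilt [-0.005 -0.003 -1.   ]
a tool mm [-0.  -0.5 19. ]
```

Request:
{"api": "apply_moves", "payload": {
  "increments": [0,0,0,10,0,0,0,0,8,0,0,0,0,1,0,0,0,0,1,0]
}}

```text
time: 2.85
ee_pos: [0.5129, 0.082, 0.0515]
tcp_rot: [[-0.954, -0.3, -0.002], [-0.3, 0.954, -0.003], [0.003, -0.002, -1.0]]
ft_force: [-0.9, 0.6, 0.0]
finger_gap: 0.0001
```

Request:
{"api": "apply_moves", "payload": {
  "increments": [0,0,0,1,0]
}}

```text
time: 2.98
ee_pos: [0.5129, 0.082, 0.0505]
tcp_rot: [[-0.954, -0.3, -0.002], [-0.3, 0.954, -0.003], [0.003, -0.002, -1.0]]
ft_force: [1.1, -0.0, 0.2]
finger_gap: -0.0001
```

Request:
{"api": "apply_moves", "payload": {
  "increments": [0,0,0,1,0]
}}

```text
time: 3.1
ee_pos: [0.5131, 0.082, 0.0496]
tcp_rot: [[-0.954, -0.3, -0.002], [-0.3, 0.954, -0.003], [0.002, -0.002, -1.0]]
ft_force: [0.0, 0.9, -0.5]
finger_gap: 0.0002
```

Request:
{"api": "apply_moves", "payload": {
  "increments": [0,0,0,1,0]
}}

```text
time: 3.22
ee_pos: [0.5131, 0.082, 0.0489]
tcp_rot: [[-0.954, -0.299, -0.001], [-0.299, 0.954, -0.003], [0.002, -0.002, -1.0]]
ft_force: [-4.1, -0.2, 9.0]
finger_gap: 0.0002
```

Request:
{"api": "apply_moves", "payload": {
  "increments": [0,0,0,0.3,0]
}}

```text
time: 3.35
ee_pos: [0.5132, 0.082, 0.049]
tcp_rot: [[-0.954, -0.299, -0.001], [-0.299, 0.954, -0.003], [0.002, -0.002, -1.0]]
ft_force: [-2.2, 0.5, 5.3]
finger_gap: 0.0002
```

Request:
{"api": "apply_moves", "payload": {
  "increments": [0,0,0,-20,0,0,0,0,0,0]
}}

```text
time: 3.6
ee_pos: [0.5132, 0.082, 0.0691]
tcp_rot: [[-0.954, -0.299, -0.001], [-0.299, 0.954, -0.003], [0.002, -0.002, -1.0]]
ft_force: [0.2, -0.1, -0.4]
finger_gap: 0.0004
```

```bash
python3 go.py b:70 c:70
```

```text
t 3.6 p [0.5132 0.082  0.0691] F [ 0.15 -0.15 -0.41] gap 0.0004 plate xy mm [-59.4  62.5] yawerr 0.46 tilt [-0.001 -0.003 -1.   ]
b tool mm [   1.6 -122.5   -0.6]
c tool mm [-119.3   -3.4   -1.1]
```

Corner a holds at 5–9 N without sinking. Next is b.

Request:
{"api": "apply_moves", "payload": {
  "increments": [0,0.8,-61,0,0,0,0.8,-61,0,0,0,0,0,0,0]
}}

```text
time: 3.98
ee_pos: [0.5489, -0.037, 0.0674]
tcp_rot: [[-0.953, -0.302, -0.002], [-0.302, 0.953, -0.003], [0.002, -0.002, -1.0]]
ft_force: [0.1, 0.8, -0.0]
finger_gap: -0.0003
```

```bash
python3 go.py b:51
```

```text
t 3.98 p [ 0.5489 -0.037   0.0674] F [ 0.09  0.79 -0.01] gap -0.0003 plate xy mm [-59.9 -61.7] yawerr 0.64 tilt [-0.002 -0.003 -1.   ]
b tool mm [ 0.1  1.7 16.4]
```

Request:
{"api": "apply_moves", "payload": {
  "increments": [0,0,1.5,9,0,0,0,0,7,0,0,0,0,0.5,0]
}}

```text
time: 4.35
ee_pos: [0.5473, -0.0342, 0.0489]
tcp_rot: [[-0.953, -0.304, -0.003], [-0.304, 0.953, -0.004], [0.004, -0.002, -1.0]]
ft_force: [-1.1, -6.9, 10.9]
finger_gap: 0.0002
```

Request:
{"api": "apply_moves", "payload": {
  "increments": [0,0,0,1,0]
}}

```text
time: 4.47
ee_pos: [0.5474, -0.0343, 0.0488]
tcp_rot: [[-0.952, -0.306, -0.003], [-0.306, 0.952, -0.006], [0.004, -0.005, -1.0]]
ft_force: [-5.5, -6.9, 17.2]
finger_gap: -0.0001
```

Request:
{"api": "apply_moves", "payload": {
  "increments": [0,0,0,1,0]
}}

```text
time: 4.6
ee_pos: [0.5474, -0.0343, 0.0488]
tcp_rot: [[-0.951, -0.308, -0.002], [-0.308, 0.951, -0.008], [0.004, -0.007, -1.0]]
ft_force: [-3.4, -4.2, 14.1]
finger_gap: 0.0002
```

Request:
{"api": "apply_moves", "payload": {
  "increments": [0,0,0,1,0]
}}

```text
time: 4.72
ee_pos: [0.5474, -0.0343, 0.0488]
tcp_rot: [[-0.951, -0.31, -0.001], [-0.31, 0.951, -0.01], [0.004, -0.009, -1.0]]
ft_force: [-4.0, -5.0, 11.8]
finger_gap: 0.0
```

Corner b is firm too: 11–17 N with no sinking. Next is d.

Request:
{"api": "apply_moves", "payload": {
  "increments": [0,0,0,-20,0,0,0,0,0,0]
}}

```text
time: 4.97
ee_pos: [0.5466, -0.0319, 0.0685]
tcp_rot: [[-0.95, -0.313, -0.002], [-0.313, 0.95, -0.009], [0.005, -0.008, -1.0]]
ft_force: [0.3, -0.4, -1.2]
finger_gap: 0.0001
```

```bash
python3 go.py d:70
```

```text
t 4.97 p [ 0.5466 -0.0319  0.0685] F [ 0.35 -0.41 -1.19] gap 0.0001 plate xy mm [-60.6 -56.2] yawerr 1.29 tilt [-0.002 -0.009 -1.   ]
d tool mm [-120.5   -6.5   -2. ]
```

Request:
{"api": "apply_moves", "payload": {
  "increments": [0,-60,-3,-1,1,0,-60,-3,-1,0,0,0,0,0,0]
}}

```text
time: 5.35
ee_pos: [0.6608, 0.003, 0.0642]
tcp_rot: [[-0.954, -0.298, -0.012], [-0.298, 0.954, -0.008], [0.014, -0.004, -1.0]]
ft_force: [-0.5, 0.7, -0.2]
finger_gap: -0.0
```

```bash
python3 go.py d:51
```

```text
t 5.35 p [0.6608 0.003  0.0642] F [-0.53  0.73 -0.2 ] gap -0.0 plate xy mm [ 58.8 -56.1] yawerr 0.4 tilt [-0.012 -0.008 -1.   ]
d tool mm [-1.3 -3.9 13.2]
```

Request:
{"api": "apply_moves", "payload": {
  "increments": [0,-1.5,-4,7,0,0,0,0,5,0,0,0,0,0.5,0]
}}

```text
time: 5.72
ee_pos: [0.6604, 0.0002, 0.0486]
tcp_rot: [[-0.954, -0.299, -0.016], [-0.299, 0.954, -0.007], [0.018, -0.002, -1.0]]
ft_force: [1.9, 1.3, 2.5]
finger_gap: -0.0
```

Request:
{"api": "apply_moves", "payload": {
  "increments": [0,0,0,1,0]
}}

```text
time: 5.85
ee_pos: [0.6605, 0.0001, 0.0483]
tcp_rot: [[-0.954, -0.299, -0.015], [-0.299, 0.954, -0.007], [0.017, -0.002, -1.0]]
ft_force: [2.0, 1.9, 2.8]
finger_gap: 0.0001
```

Request:
{"api": "apply_moves", "payload": {
  "increments": [0,0,0,1,0]
}}

```text
time: 5.98
ee_pos: [0.6605, 0.0001, 0.0479]
tcp_rot: [[-0.954, -0.299, -0.014], [-0.298, 0.954, -0.007], [0.016, -0.002, -1.0]]
ft_force: [0.5, 0.8, 2.0]
finger_gap: 0.0003
```

Request:
{"api": "apply_moves", "payload": {
  "increments": [0,0,0,1,0]
}}

```text
time: 6.1
ee_pos: [0.6606, 0.0001, 0.0474]
tcp_rot: [[-0.954, -0.298, -0.014], [-0.298, 0.954, -0.007], [0.015, -0.002, -1.0]]
ft_force: [0.8, 1.6, 3.5]
finger_gap: 0.0001
```

Corner d is sinking at about 3 N. I'll press deeper to confirm.

Request:
{"api": "apply_moves", "payload": {
  "increments": [0,0,0,1.5,0,0,0,0,1.5,0]
}}

```text
time: 6.35
ee_pos: [0.6609, -0.0001, 0.0449]
tcp_rot: [[-0.954, -0.298, -0.012], [-0.298, 0.954, -0.007], [0.014, -0.003, -1.0]]
ft_force: [0.4, 0.4, 3.8]
finger_gap: 0.0002
```

Request:
{"api": "apply_moves", "payload": {
  "increments": [0,0,0,1.5,0,0,0,0,1,0]
}}

```text
time: 6.6
ee_pos: [0.6611, -0.0001, 0.0447]
tcp_rot: [[-0.954, -0.298, -0.011], [-0.298, 0.954, -0.007], [0.013, -0.003, -1.0]]
ft_force: [-2.7, 1.0, 10.5]
finger_gap: -0.0
```

Request:
{"api": "apply_moves", "payload": {
  "increments": [0,0,0,0.5,0]
}}

```text
time: 6.72
ee_pos: [0.661, -0.0001, 0.0448]
tcp_rot: [[-0.954, -0.299, -0.011], [-0.299, 0.954, -0.007], [0.013, -0.004, -1.0]]
ft_force: [-1.3, 1.3, 5.5]
finger_gap: 0.0
```

```bash
python3 go.py d:51;  python3 - <<'E'
from h import *
c=env.read_camera("scene"); cv2.imwrite("pics/sc1.png",cv2.resize(c["img"][150:290,180:370],None,fx=4,fy=4,interpolation=cv2.INTER_CUBIC)[...,::-1])
E
```

```text
t 6.72 p [ 6.61e-01 -1.00e-04  4.48e-02] F [-1.34  1.3   5.53] gap 0.0 plate xy mm [ 58.1 -59.1] yawerr 0.42 tilt [-0.011 -0.007 -1.   ]
d tool mm [-1.8 -0.9 -6.2]
```

View pics/sc1.png

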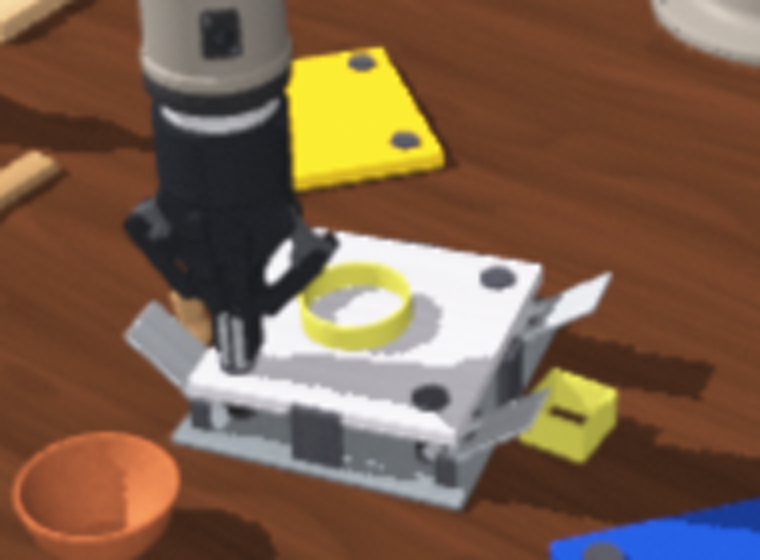

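The fingertip is on pad d at (235,370), and the plate has tilted down about 4.2 mm there under roughly 5 N. All four shims still stand. Corner d yields, so I'll lift and go to tab d.

Request:
{"api": "apply_moves", "payload": {
  "increments": [0,0,0,-10,0,0,0,0,-30,0,0,0,-20,-2,0,0,0,-32,0,0,0,0,0,0,0]
}}

```text
time: 7.4
ee_pos: [0.6755, -0.0531, 0.0854]
tcp_rot: [[-0.954, -0.299, -0.018], [-0.299, 0.954, -0.009], [0.02, -0.003, -1.0]]
ft_force: [-0.2, 0.6, 0.3]
finger_gap: 0.0
```

```bash
python3 go.py td:66;  python3 - <<'E'
from h import *
c=env.read_camera("scene"); cv2.imwrite("pics/sc2.png",cv2.resize(c["img"][150:290,180:370],None,fx=4,fy=4,interpolation=cv2.INTER_CUBIC)[...,::-1])
E
```

```text
t 7.4 p [ 0.6755 -0.0531  0.0854] F [-0.19  0.56  0.3 ] gap 0.0 plate xy mm [  56.5 -114. ] yawerr 0.44 tilt [-0.018 -0.009 -1.   ]
td tool mm [-3.9  2.1 19.3]
```

View pics/sc2.png

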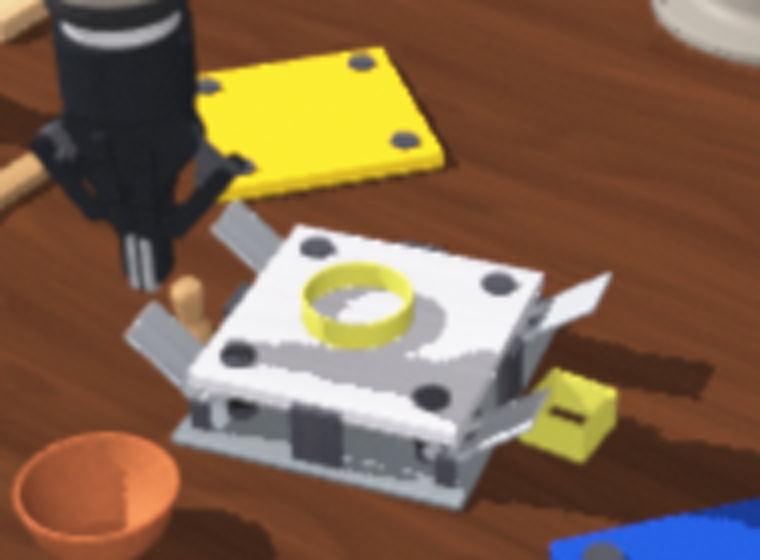

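The finger hangs over tab d at (145,285), well clear of the stamp, and the plate has sprung back level. Now I'll press the tab down.

Request:
{"api": "apply_moves", "payload": {
  "increments": [0,-4,2,10,0,0,0,0,10,0,0,0,0,0,0]
}}

```text
time: 7.82
ee_pos: [0.6763, -0.0472, 0.0612]
tcp_rot: [[-0.953, -0.301, -0.024], [-0.301, 0.954, -0.007], [0.025, 0.001, -1.0]]
ft_force: [-1.1, 0.6, -1.3]
finger_gap: -0.0003
```

Request:
{"api": "apply_moves", "payload": {
  "increments": [0,0,0,5,0,0,0,0,5,0]
}}

```text
time: 8.07
ee_pos: [0.6764, -0.0466, 0.0513]
tcp_rot: [[-0.953, -0.302, -0.023], [-0.302, 0.953, -0.007], [0.024, 0.0, -1.0]]
ft_force: [0.3, 0.1, 2.5]
finger_gap: 0.0001
```

Request:
{"api": "apply_moves", "payload": {
  "increments": [0,0,0,5,0,0,0,0,5,0]
}}

```text
time: 8.32
ee_pos: [0.677, -0.0469, 0.0419]
tcp_rot: [[-0.953, -0.302, -0.02], [-0.302, 0.953, -0.008], [0.021, -0.001, -1.0]]
ft_force: [0.2, -0.3, 3.2]
finger_gap: 0.0
```

```bash
python3 go.py td:22
```

```text
t 8.32 p [ 0.677  -0.0469  0.0419] F [ 0.18 -0.3   3.22] gap 0.0 plate xy mm [  59.8 -108.5] yawerr 0.62 tilt [-0.02  -0.008 -1.   ]
td tool mm [-0.6 -3.5 19.9]
```

Request:
{"api": "apply_moves", "payload": {
  "increments": [0,0,-3,5,0,0,0,-2,5,0]
}}

```text
time: 8.57
ee_pos: [0.6782, -0.051, 0.0313]
tcp_rot: [[-0.953, -0.302, -0.021], [-0.302, 0.953, -0.006], [0.021, 0.0, -1.0]]
ft_force: [-1.2, 2.9, 3.0]
finger_gap: 0.0
```

Request:
{"api": "apply_moves", "payload": {
  "increments": [0,0,-1,5,0,0,0,0,2.5,0]
}}

```text
time: 8.82
ee_pos: [0.6784, -0.052, 0.0229]
tcp_rot: [[-0.953, -0.302, -0.02], [-0.302, 0.953, -0.006], [0.021, 0.001, -1.0]]
ft_force: [0.3, 1.9, 2.4]
finger_gap: -0.0
```

Request:
{"api": "apply_moves", "payload": {
  "increments": [0,0,0,1.5,0]
}}

```text
time: 8.95
ee_pos: [0.6785, -0.0521, 0.022]
tcp_rot: [[-0.953, -0.302, -0.02], [-0.302, 0.953, -0.006], [0.021, 0.001, -1.0]]
ft_force: [-3.7, 2.4, 13.0]
finger_gap: 0.0003
```

Request:
{"api": "apply_moves", "payload": {
  "increments": [0,0,0,1,0]
}}

```text
time: 9.07
ee_pos: [0.6785, -0.052, 0.0221]
tcp_rot: [[-0.953, -0.302, -0.02], [-0.302, 0.953, -0.006], [0.021, 0.0, -1.0]]
ft_force: [-3.4, 1.9, 9.8]
finger_gap: 0.0001
```

```bash
python3 go.py td:22
```

```text
t 9.07 p [ 0.6785 -0.052   0.0221] F [-3.37  1.91  9.77] gap 0.0001 plate xy mm [  59.7 -113.9] yawerr 0.62 tilt [-0.02  -0.006 -1.   ]
td tool mm [-0.3  1.9  0.1]
```

The tab hit its stop at z 22 mm with 10–13 N. I'll lift and check it in the camera.

Request:
{"api": "apply_moves", "payload": {
  "increments": [0,0,0,-20,0,0,0,0,-30,0,0,0,25,0,0,0,0,26,0,0,0,0,0,0,0]
}}

```text
time: 9.7
ee_pos: [0.6606, -0.0007, 0.0695]
tcp_rot: [[-0.953, -0.302, -0.027], [-0.302, 0.953, -0.007], [0.028, 0.002, -1.0]]
ft_force: [0.9, -0.0, 0.2]
finger_gap: 0.0005
```

```bash
python3 go.py d:52;  python3 - <<'E'
from h import *
c=env.read_camera("scene"); cv2.imwrite("pics/sc3.png",cv2.resize(c["img"][150:290,180:370],None,fx=4,fy=4,interpolation=cv2.INTER_CUBIC)[...,::-1])
E
```

```text
t 9.7 p [ 0.6606 -0.0007  0.0695] F [ 0.85 -0.04  0.16] gap 0.0005 plate xy mm [ 57.5 -59.6] yawerr 0.63 tilt [-0.027 -0.007 -1.   ]
d tool mm [-3.  -0.5 17.5]
```

View pics/sc3.png

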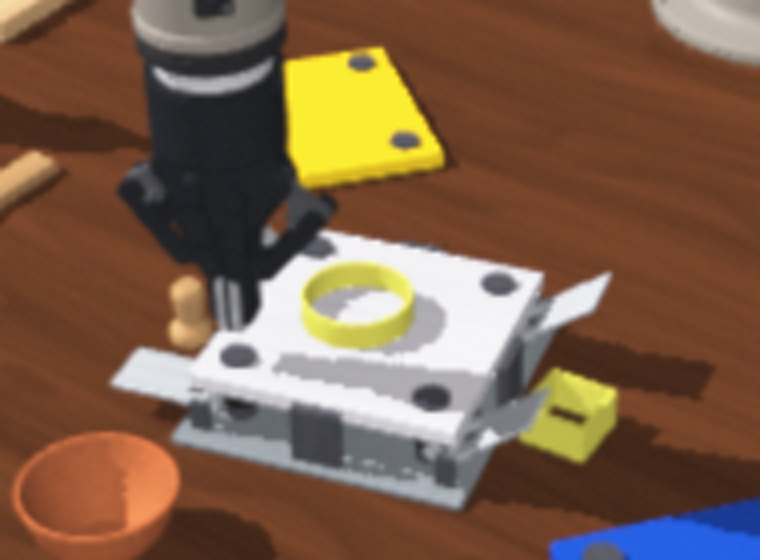

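Shim d lies flat at (150,370), the other three stand, and the finger is over pad d. Now the check press.

Request:
{"api": "apply_moves", "payload": {
  "increments": [0,-3,0,9,0,0,0,0,6,0,0,0,0,1,0]
}}

```text
time: 10.12
ee_pos: [0.6629, -0.0017, 0.0503]
tcp_rot: [[-0.953, -0.301, -0.029], [-0.301, 0.954, -0.007], [0.03, 0.002, -1.0]]
ft_force: [0.2, -0.4, -0.4]
finger_gap: 0.0003
```

```bash
python3 go.py d:49
```

```text
t 10.12 p [ 0.6629 -0.0017  0.0503] F [ 0.16 -0.36 -0.38] gap 0.0003 plate xy mm [ 59.4 -61.2] yawerr 0.56 tilt [-0.029 -0.007 -1.   ]
d tool mm [-0.6  1.2  1.3]
```

Request:
{"api": "apply_moves", "payload": {
  "increments": [0,0,0,1.5,0,0,0,0,1,0]
}}

```text
time: 10.38
ee_pos: [0.6632, -0.0021, 0.0482]
tcp_rot: [[-0.954, -0.3, -0.029], [-0.3, 0.954, -0.007], [0.029, 0.002, -1.0]]
ft_force: [-3.0, 1.7, 7.7]
finger_gap: -0.0002
```

Request:
{"api": "apply_moves", "payload": {
  "increments": [0,0,0,1,0]
}}

```text
time: 10.5
ee_pos: [0.6631, -0.0021, 0.0482]
tcp_rot: [[-0.954, -0.3, -0.028], [-0.3, 0.954, -0.007], [0.029, 0.002, -1.0]]
ft_force: [-3.8, 1.0, 6.2]
finger_gap: -0.0003
```

Request:
{"api": "apply_moves", "payload": {
  "increments": [0,0,0,1,0]
}}

```text
time: 10.62
ee_pos: [0.6631, -0.0021, 0.0483]
tcp_rot: [[-0.954, -0.3, -0.028], [-0.3, 0.954, -0.007], [0.029, 0.002, -1.0]]
ft_force: [-3.1, 0.6, 5.9]
finger_gap: 0.0
```

Request:
{"api": "apply_moves", "payload": {
  "increments": [0,0,0,1,0]
}}

```text
time: 10.75
ee_pos: [0.6631, -0.0021, 0.0483]
tcp_rot: [[-0.954, -0.3, -0.027], [-0.3, 0.954, -0.007], [0.028, 0.002, -1.0]]
ft_force: [-1.8, 1.0, 5.0]
finger_gap: 0.0003
```

It's firm at 48.2 mm. I'll push to about 10 N and hold.

Request:
{"api": "apply_moves", "payload": {
  "increments": [0,0,0,2.2,0]
}}

```text
time: 10.88
ee_pos: [0.6632, -0.0021, 0.048]
tcp_rot: [[-0.954, -0.3, -0.026], [-0.3, 0.954, -0.007], [0.027, 0.001, -1.0]]
ft_force: [-5.5, 1.2, 15.7]
finger_gap: -0.0
```

Request:
{"api": "apply_moves", "payload": {
  "increments": [0,0,0,2.2,0,0,0,0,2.2,0]
}}

```text
time: 11.12
ee_pos: [0.6632, -0.0021, 0.0481]
tcp_rot: [[-0.954, -0.3, -0.024], [-0.3, 0.954, -0.007], [0.025, 0.001, -1.0]]
ft_force: [-5.9, 0.0, 12.0]
finger_gap: -0.0001
```

Request:
{"api": "apply_moves", "payload": {
  "increments": [0,0,0,2,0,0,0,0,2,0]
}}

```text
time: 11.38
ee_pos: [0.6632, -0.0021, 0.0481]
tcp_rot: [[-0.954, -0.3, -0.023], [-0.3, 0.954, -0.007], [0.024, -0.0, -1.0]]
ft_force: [-4.7, 1.4, 10.3]
finger_gap: 0.0
```

Held at 10–16 N for 0.5 s with the pad at 48.1 mm, about 0.9 mm down. Letting go and retreating.

Request:
{"api": "apply_moves", "payload": {
  "increments": [0,0,0,-10,0,0,0,0,-40,0,0,0,0,-50,0,0,0,0,-50,0,0,0,0,0,0]
}}

```text
time: 12.0
ee_pos: [0.6671, -0.0018, 0.2049]
tcp_rot: [[-0.954, -0.299, -0.02], [-0.299, 0.954, -0.008], [0.022, -0.002, -1.0]]
ft_force: [-0.0, 0.1, -0.0]
finger_gap: 0.0
```

Request:
{"api": "apply_moves", "payload": {
  "increments": [0,50,0,0,0,0,50,0,0,0,0,50,0,0,0,0,50,0,0,0,0,0,0,0,0]
}}

```text
time: 12.62
ee_pos: [0.4687, -0.063, 0.205]
tcp_rot: [[-0.954, -0.299, -0.026], [-0.299, 0.954, -0.008], [0.027, 0.0, -1.0]]
ft_force: [0.5, -0.3, 0.3]
finger_gap: -0.0003
```

```bash
python3 go.py;  python3 - <<'E'
from h import *
from fit import fit,pads
c=env.read_camera("scene"); cv2.imwrite("pics/sc4.png",cv2.resize(c["img"][150:290,180:370],None,fx=4,fy=4,interpolation=cv2.INTER_CUBIC)[...,::-1])
px=pads(c,[(304.3,220.7),(258.9,211.6),(287.7,249.4),(239.2,238.7)],4); print(np.round(px,1)); f=fit([ray(c,u,v,.049) for u,v in px]); print(f)
E
```

```text
t 12.62 p [ 0.4687 -0.063   0.205 ] F [ 0.46 -0.27  0.33] gap -0.0003 plate xy mm [-144.2  -63.2] yawerr 0.45 tilt [-0.026 -0.008 -1.   ]
[[304.3 220.7]
 [258.9 211.6]
 [287.7 249.4]
 [239.2 238.8]]
(array([0.58802917, 0.04020246]), np.float64(16.99223881031649), array([[ 2.79303807e-04, -1.08013329e-04],
       [-1.47133572e-05,  6.88568383e-05],
       [-1.28369351e-04,  6.81731809e-06],
       [-1.36221099e-04,  3.23391723e-05]]))
```

View pics/sc4.png

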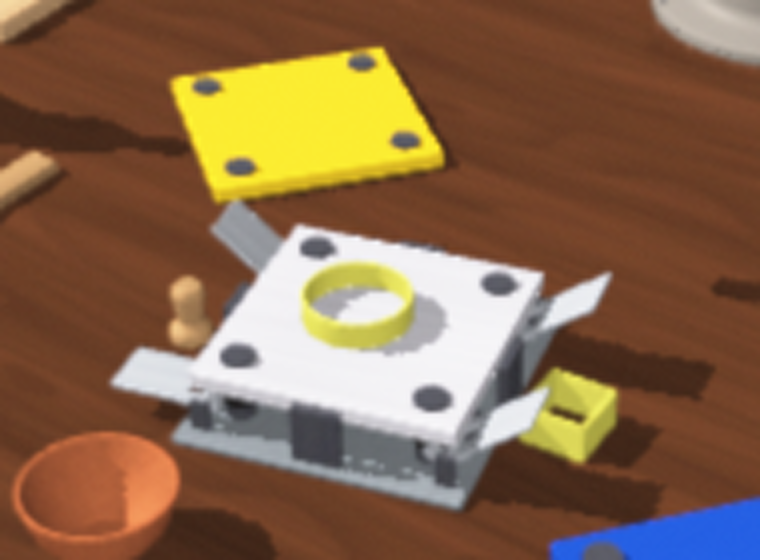

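The pads are within 0.1 px of where they started. Shim d is flat at (150,370), the other three stand, nothing else has moved, and the arm is clear. Handing in.

```bash
python3 -c "
from station import env
print(env.job_done())"
```

```text
the job is handed in; nothing more can be done
None
```

The yielding corner was d (far right). Its shim is now flat, the corner passed the firm check press, and the job is handed in; no verdict was reported.

- **Finding the corner:** I pressed a, b and d in turn. Corners a (5–9 N) and b (11–17 N) held. Corner d gave from about 3 N and stopped about 4.2 mm down. I did not press c, since d had already been found.
- **Flattening the shim:** I pressed tab d down to its stop, which it reached at 22 mm above the table with 10–13 N on it. The other three shims stayed standing.
- **Check press:** I pressed pad d again for about 0.5 s at 10–16 N, which is somewhat above 10 N at first. It held at about 48.1 mm, roughly 0.9 mm down. I could not measure the force on the shim itself.
- **Last look:** After letting go, the pads in the scene camera were within 0.1 px of where they started. Only shim d was flat. The ring cutter, square cutter, stamp and bowl looked unmoved. I did not re-check the jar, bottle and slat in a full picture, but the arm never came near them. Time used was about 13 s of the 61 s allowed.

No check failed. The one disagreement was between the two cameras, which placed the plate about 1.3 mm apart, within the calibration's 2 mm.

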